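# Lock the swivel stand and open the safety-capped cleaner bottle

### The job

Lift the orange-handled flat blade out of the foam block, slide it upright all the way down into the yellow-and-aluminium slot of the bottle stand so that the bottle cannot spin, and let go of it. Then press the red safety cap down, twist it anticlockwise until it is free, lift it off, and finish still holding it upright and still, about 6 cm clear straight above the bottle's mouth, with the blade left in its slot. Leave the other things on the bench where they are.

Things in the scene. Friction and masses are not known exactly. Their poses are not given: they have to be found in the camera images.
- blade_center (a point): Flat lock blade, loose, about 0.14 kg, 90 mm tall, at first upright in the foam block; this point is its centre, 45 mm above its lower edge. Orange handle 14 mm thick (its x), 38 mm wide (y), from 5 to 45 mm above this point: pinch it across the 14 mm from above. Below it a steel plate 5 mm thick (x), 40 mm wide (y). z up. Either way round fits the slot.
- blade: The same lock blade; origin at the centre of its lower edge, same axes.
- foam: Fixed black foam block, 90 (x) x 100 (y) x 30 mm tall, origin at the centre of its underside; in its top a 25 mm deep slot, 7.5 by 45 mm, in which the blade stands at the start, lower edge 5 mm above the bench, axes parallel to the block's.
- stand: Fixed base of the bottle stand: dark steel plate 130 mm (x) by 215 mm (y), 10 mm thick; origin on the bench under the bottle's axis, z up. An aluminium turntable on it carries the bottle. The lock slot lies 110 mm from the bottle's axis along the base's +y.
- slot (a point): Centre of the lock slot's floor, 10 mm above the bench, axes as the stand's. It opens upward: 8 mm wide (x) up to 32 mm above this point, then flares to 19 mm at 40 mm above; 46 mm long (y). Its inner half (aluminium) turns with the turntable, the outer half (yellow) is fixed; the blade, lower edge on this floor, stands in both and locks the turntable.
- turntable (a joint): Angle of the turntable under the bottle, rad: 0 at the start, with both halves of the slot in line; positive anticlockwise from above. Turns easily (0.03 N m) until the blade is in the slot, then about 0.05 rad of play either way.
- mouth (a point): Centre of the rim of the bottle's neck, on the bottle's upright axis, 160.5 mm above the bench; axes turn with the turntable. White bottle, 76 mm across, blue band, fixed on the turntable; its shoulder lies 18.5 mm below the rim. Two lugs on the neck, hidden in the cap, latch it.
- seal (a joint): How far the cap pushes down the sprung seal in the bottle's neck, m: 0 at rest, at most 0.009. About 6 N to start it moving, 12 N at 6 mm.
- cap_center (a point): Red ribbed safety cap, 52 mm across, 36 mm tall, 0.05 kg, loose but latched on the neck; this point is its centre, 7.5 mm above mouth when closed, z up. Grip its sides from above. Press it straight down 4.5 to 7 mm (it bottoms at 8 mm) and, keeping it down, turn it anticlockwise seen from above: it comes free after 50 and until 130 degrees (best 75 to 90).
- cap: The same cap; origin at the centre of its lower rim, 18 mm below cap_center. Unpressed it neither turns nor lifts; it never turns clockwise. Once turned free it lifts straight up.
- screwdriver: Bystander, loose, to be left where it is: a screwdriver lying on the bench; origin at its underside, z up.
- tape: Bystander, loose, to be left where it is: a black tape roll lying flat, 90 mm across, 24 mm tall; origin at its underside.
- meter: Bystander, loose, to be left where it is: a yellow test meter lying flat, 130 x 75 x 46 mm; origin at its underside.
- spool: Bystander, loose, to be left where it is: a grey spool, 90 mm across, 58 mm tall; origin at its underside.
- tube: Bystander, loose, to be left where it is: a small white bottle with a black top, 44 mm across, 110 mm tall; origin at its underside.
- can: Bystander, loose, to be left where it is: a can with a green band, 72 mm across, 70 mm tall; origin at its underside.
- tray: Bystander, loose, to be left where it is: a black parts tray, 120 x 160 x 40 mm; origin at its underside.
Mind the look-alikes: they are no part of the job. What is meant by the blade is not blue, green or pink, and is the larger of those in its own colour.

How it is judged:
By the outcome, as a careful person would: the job done as asked, in the order asked, and still so for the second after the job is handed in, while the arm keeps its last pose, push and grip.
It also fails if it takes over 51 s, if anything falls off the work surface, if the arm or the gripper's body presses on something with over 40 N, if the wrist force passes 120 N, or if a joint passes its speed limit or range.

### The arm

A 6-joint arm with a two-finger parallel gripper is mounted at the origin on the work surface. World frame = base frame: x ahead of the robot, y to its left, z up, the work surface at z = 0. Lengths are in m, angles in degrees, forces in N, time in s.
With the tool pointing down it reaches from about 0.35 to 0.95 m from the base axis. Payload 17.4 kg.
Tool frame: the origin (TCP) lies between the finger pads; the fingertips stand 19 mm ahead of it and the grasp point (between the pads) is the TCP; z points along the fingers, y is the direction in which the jaws open and shut (so a half turn about z gives the same grasp; the last joint's range is limited). The gripper opens to 93 mm and grips with 3 to 60 N. Pads are 15 mm wide; open, the fingers measure 128 mm over their backs; the gripper's body (75 mm by 188 mm) begins 65 mm behind the grasp point.
Start: joints at [66.761, 6.646, 82.598, -0, 90.757, -2.166], TCP at [0.243, 0.63, 0.238] pointing down, gripper open.
Joint ranges: [-162.19, 162.19], [-47.58, 125.68], [4.15, 143.07], [-65.23, 245.23], [0.69, 171.88], [-170.13, 170.13]. Speed limits (degrees/s): [108.29, 108.29, 127.2, 180, 180, 180].

### API

Orientations are given as [roll, pitch, yaw] about the fixed x, y, z axes, in that order (R = Rz(yaw) Ry(pitch) Rx(roll)).
In Python, from cell import env gives the robot as it stands. The module is installed in compiled form; this text tells all that it offers. Calls block until the motion is done:
- env.move_ptp(position, orientation): joint-space move of the TCP to a pose.
- env.move_linear(position, attitude=None, v=0.15, f_stop=None): straight line of the TCP; attitude=None keeps the orientation; v is the mean speed in m/s. With f_stop (N) it stops when the force on the tool has changed by that much, and returns True; else False.
- env.set_joints(angles): joint-space move.
- env.set_gripper(opening, force=None): finger opening in m; force is the grip in N (None keeps the last); returns when the fingers have stopped.
- env.hold(seconds).
- env.ik(position, orientation): joint angles nearest the present ones, or None.
- env.read_state(): the state.
- env.camera(name): name is "scene" or "side" or "wrist"; returns a dict with "color" (400x640x3 uint8, blue, green, red), "range_z" (400x640 float32, m along the optical axis (not along the pixel's ray), 0 where there is no reading), "mtx" (3x3 intrinsics, pixels), "k1" (the pictures are not rectified: a ray, as slopes to the right and down, at radius r is drawn at 1 + k1 r^2 times it, then the intrinsics apply), "R" (3x3) and "t" (3): a world point X has camera coordinates R X + t. Camera axes: x right, y down, z forward; pixel columns grow to the right and rows downward; lengths in m; the calibration is good to about 2 mm. A picture is of the moment at which its call begins.
A pose or a line that the arm cannot do raises env.Unreachable and nothing moves.
- env.finish_job(): hands the job in, once; it reports no verdict.
The state is a dict: "t": time; "q": joint angles; "qd": joint speeds; "joint_efforts": joint torques, N m; "position": TCP position; "eef_rot": TCP orientation; "wrist_force": force on the tool from outside, world axes, zero at the start; "moment": the same for the moment, N m; "gripper_width": finger opening in m.
Only numpy, scipy, OpenCV 4.12 (cv2) and the standard library are available. Lean on these libraries where they do the work, as an engineer would, in place of code of your own. Each camera call takes 0.05 s, during which the arm holds its last target.

## Working session

There is one attempt and no reset: what is moved stays moved. The work goes in short steps, each a Python script; the robot and the scene stay as the last script left them, time stands still between calls to the robot, and variables do not carry over. Pictures are saved under pics/ and viewed, and the job is handed in when it is done.

```bash
mkdir -p pics
cat > h.py <<'E'
import numpy as np, cv2, pickle
def snap(env,name,tag):
    c=env.camera(name); pickle.dump(c,open(f'{tag}.pkl','wb')); cv2.imwrite(f'pics/{tag}.png',c['color']); return c
def load(tag): return pickle.load(open(f'{tag}.pkl','rb'))
def ray(c,u,v):
    k=np.array([c['k1'],0,0,0,0],float)
    p=cv2.undistortPoints(np.array([[[u,v]]],float),np.array(c['mtx'],float),k)[0,0]
    R=np.array(c['R']);t=np.array(c['t'])
    return -R.T@t, R.T@np.array([p[0],p[1],1.])
def at_z(c,u,v,z):
    o,d=ray(c,u,v); return o+d*(z-o[2])/d[2]
def depth_pt(c,u,v):
    o,d=ray(c,u,v); return o+d*c['range_z'][int(round(v)),int(round(u))]
def cloud(c):
    h,w=c['range_z'].shape
    uu,vv=np.meshgrid(np.arange(w),np.arange(h))
    k=np.array([c['k1'],0,0,0,0],float)
    p=cv2.undistortPoints(np.stack([uu,vv],-1).reshape(-1,1,2).astype(float),np.array(c['mtx'],float),k).reshape(h,w,2)
    z=c['range_z']; P=np.dstack([p[...,0]*z,p[...,1]*z,z])
    R=np.array(c['R']);t=np.array(c['t'])
    W=(P-t)@R; W[z==0]=np.nan
    return W
def proj(c,X):
    R=np.array(c['R'],float);t=np.array(c['t'],float)
    return cv2.projectPoints(np.atleast_2d(np.array(X,float)),cv2.Rodrigues(R)[0],t,np.array(c['mtx'],float),np.array([c['k1'],0,0,0,0],float))[0][:,0]
E
python3 - <<'E'
from cell import env
from h import *
for n in ['scene','side','wrist']:
    c=snap(env,n,n+'0'); print(n,c['k1'],np.array(c['mtx'])[0,0],-np.array(c['R']).T@np.array(c['t']))
print(env.read_state())
E
```

```text
scene -0.1152245262529932 429.86462486499346 [1.03782165 0.48101285 0.94587122]
side -0.041889350521074675 374.3183255526734 [ 0.47202296 -0.71995847  0.72633963]
wrist -0.011758377508386339 336.68448650281294 [0.16565505 0.65763916 0.38483555]
{'t': 0.15, 'q': array([ 6.67613066e+01,  6.66837294e+00,  8.26254415e+01, -8.19564940e-04,
        9.07561856e+01, -2.16508270e+00]), 'qd': array([-0.09531055, -0.06253382, -0.13703661, -0.03027323, -0.00696191,
       -0.10791676]), 'joint_efforts': array([ 2.33931540e-03, -7.21763206e+01, -6.22950554e+01,  7.80638144e-02,
        2.26265949e-02, -2.08029826e-05]), 'position': array([0.24266174, 0.62973621, 0.23708454]), 'eef_rot': array([-1.79950005e+02, -1.07002476e-03,  1.58926378e+02]), 'wrist_force': array([ 0.44235751, -0.03592827, -0.6479332 ]), 'moment': array([-0.02228399, -0.02255525,  0.01787902]), 'gripper_width': 0.09295521091043162}
```

View pics/scene0.png

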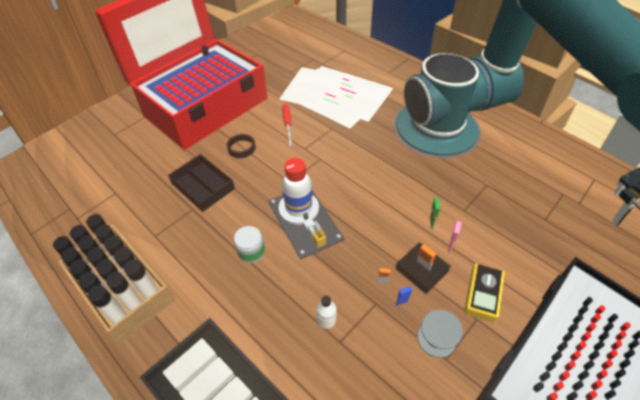

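View pics/side0.png

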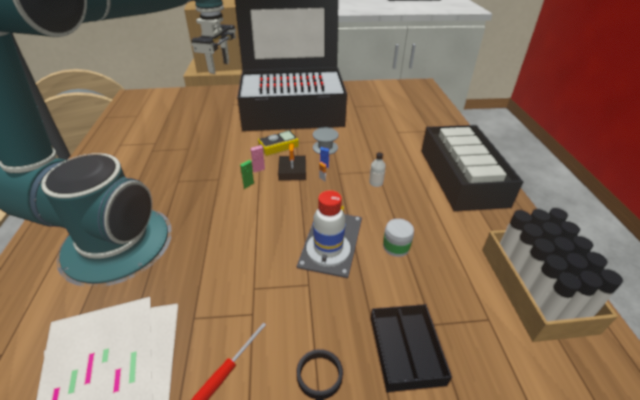

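View pics/wrist0.png

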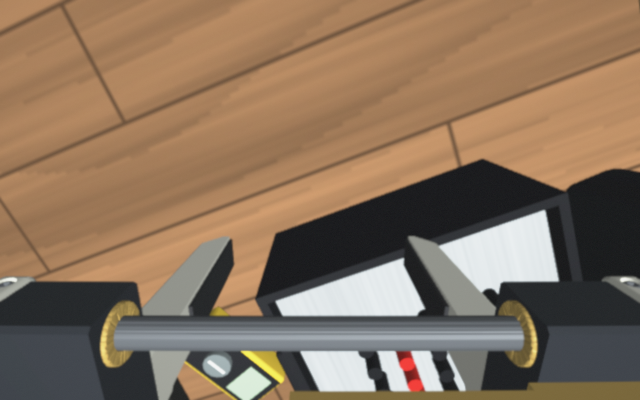

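The scene camera shows the foam with the orange blade at about (427,258) and the bottle at (297,185), with the slot at about (316,235). A small orange decoy lies at (384,272). Next I'll get rough positions from the depth image.

Run:
```python
from h import *
c=load('scene0')
for n,u,v in [('blade top',427,251),('foam',408,266),('foam2',425,283),('cap',295,165),('yellow',319,238),('alu',309,224),('green',436,210),('pink',455,235),('meter',487,290),('spool',441,330),('orange small',384,272),('blue',404,296),('plate c1',303,252),('plate c2',340,235)]:
    print(n,depth_pt(c,u,v).round(3))
im=c['color']
a=cv2.resize(im[180:330,370:530],None,fx=5,fy=5,interpolation=cv2.INTER_CUBIC);cv2.imwrite('pics/cr1.png',a[:600])
a=cv2.resize(im[145:265,250:360],None,fx=5,fy=5,interpolation=cv2.INTER_CUBIC);cv2.imwrite('pics/cr2.png',a[:600])
```

```text
blade top [0.487 0.279 0.093]
foam [0.514 0.255 0.03 ]
foam2 [0.523 0.313 0.029]
cap [ 0.559 -0.081  0.183]
yellow [1.038 0.481 0.946]
alu [ 0.593 -0.007  0.04 ]
green [0.362 0.222 0.082]
pink [0.392 0.3   0.078]
meter [0.443 0.435 0.035]
spool [0.61  0.411 0.058]
orange small [0.582 0.23  0.059]
blue [0.595 0.3   0.049]
plate c1 [0.652 0.028 0.011]
plate c2 [0.548 0.062 0.01 ]
```

View pics/cr1.png

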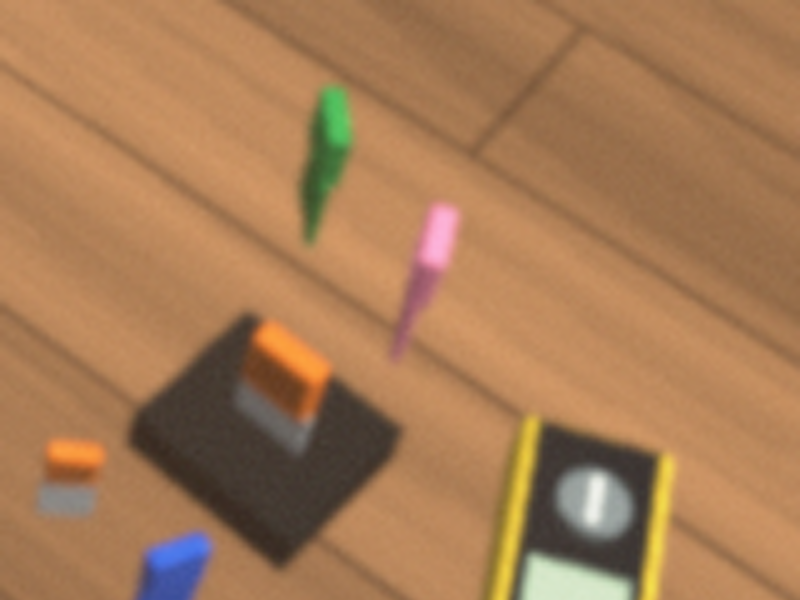

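View pics/cr2.png

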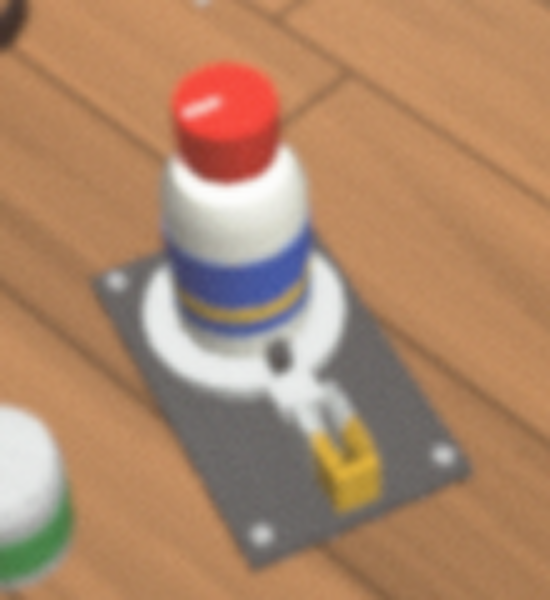

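Run:
```python
from h import *
from scipy.spatial.transform import Rotation as Ro
c=load('scene0')
print('foam corners')
for u,v in [(135,428),(250,313),(400,430),(281,555)]: print(at_z(c,370+u/5,180+v/5,.03).round(4))
print('blade top');
for u,v in [(268,322),(332,362),(312,418),(250,372)]: print(at_z(c,370+u/5,180+v/5,.095).round(4))
print('plate')
for u,v in [(95,280),(252,565),(470,468),(318,235)]: print(at_z(c,250+u/5,145+v/5,.01).round(4))
print('cap top',at_z(c,250+227/5,145+103/5,.186))
w=load('wrist0')
R=Ro.from_euler('xyz',[180,0,158.926],degrees=True).as_matrix(); p=np.array([.24266,.62974,.23708])
C=-np.array(w['R']).T@np.array(w['t'])
print('cam in tool',R.T@(C-p)); print('cam axes in tool\n',(np.array(w['R'])@R).T.round(3)); print(proj(w,p))
```

```text
foam corners
[0.5312 0.2342 0.03  ]
[0.4375 0.2364 0.03  ]
[0.4437 0.3317 0.03  ]
[0.5396 0.3275 0.03  ]
blade top
[0.4785 0.2631 0.095 ]
[0.4765 0.2983 0.095 ]
[0.508  0.3086 0.095 ]
[0.507 0.273 0.095]
plate
[ 0.598  -0.1621  0.01  ]
[0.669  0.0355 0.01  ]
[0.5494 0.077  0.01  ]
[ 0.4889 -0.0929  0.01  ]
cap top [ 0.56165433 -0.07680852  0.186     ]
cam in tool [ 0.0818864  -0.00165576 -0.14775555]
cam axes in tool
 [[-0.    -0.955 -0.295]
 [ 1.    -0.     0.   ]
 [-0.001 -0.295  0.955]]
[[321.54089967 267.47753055]]
```

Run:
```python
from cell import env
from h import *
env.move_ptp([.4905,.281,.2],[180,0,87])
c=snap(env,'wrist','w1'); s=env.read_state(); print(s['t'],s['position'],s['eef_rot'],s['q'])
cv2.imwrite('pics/w1b.png',cv2.resize(c['color'][60:340,160:480],None,fx=2.2,fy=2.1,interpolation=cv2.INTER_CUBIC))
```

```text
1.7833 [0.49025363 0.28188306 0.20008421] [ 1.79999010e+02 -1.10277693e-02  8.71073322e+01] [ 2.73088102e+01 -6.34183315e+00  9.90898422e+01  9.04332484e-03
  8.72455879e+01  3.02010440e+01]
```

View pics/w1.png

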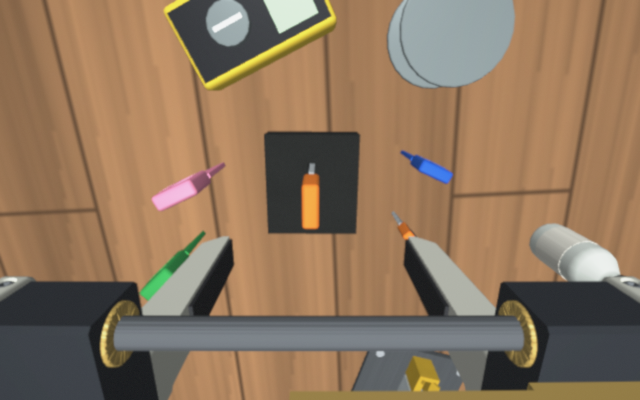

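View pics/w1b.png

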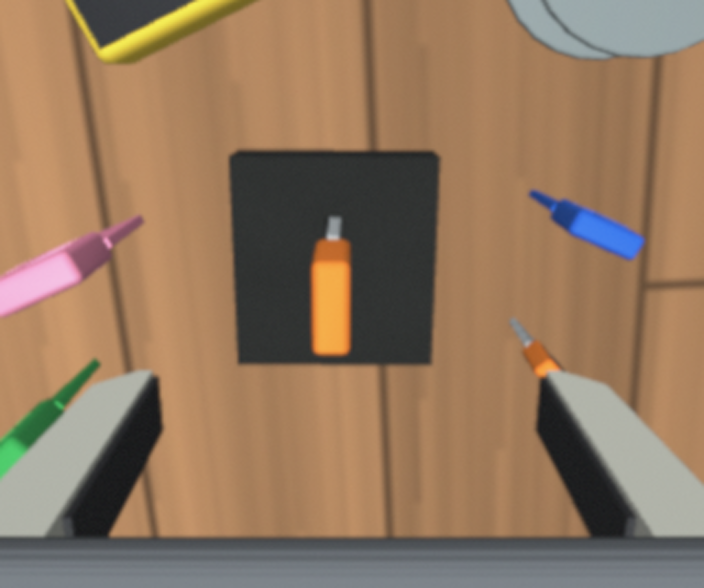

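In the wrist view the blade's orange top face spans crop x 312–350 and y 266–354. The foam's top corners are at about (231,155), (439,155), (431,363) and (239,363).

Run:
```python
from h import *
c=load('w1')
f=lambda x,y,z:at_z(c,160+x/2.2,60+y/2.1,z)
F=[f(x,y,.03) for x,y in [(231,153),(439,153),(431,363),(239,363)]]
B=[f(x,y,.095) for x,y in [(314,266),(350,266),(349,354),(313,354)]]
for P in (F,B):
    P=np.array(P); print(P.round(4)); print(P.mean(0).round(4), np.linalg.norm(np.diff(P,axis=0),axis=1).round(4))
    d=P[0]-P[3]+P[1]-P[2]; print('yaw of y-axis',-np.degrees(np.arctan2(d[0],d[1])))
W=cloud(c); o=c['color'].astype(int); m=(o[...,2]>200)&(o[...,1]>110)&(o[...,1]<190)&(o[...,0]<100)&(W[...,2]>.088)
m[:, :280]=0;m[:,340:]=0
Q=W[m]; print(len(Q),np.median(Q,0),Q.min(0),Q.max(0))
print(cv2.minAreaRect((Q[:,:2]*1000).astype(np.float32)))
m=(W[...,2]>.026)&(W[...,2]<.034); m[:, :250]=0;m[:,370:]=0;m[:120]=0;m[245:]=0
print(cv2.minAreaRect((W[m][:,:2]*1000).astype(np.float32)))
```

```text
[[0.4431 0.3299 0.03  ]
 [0.5313 0.3254 0.03  ]
 [0.5261 0.2246 0.03  ]
 [0.4371 0.2291 0.03  ]]
[0.4844 0.2773 0.03  ] [0.0883 0.101  0.0891]
yaw of y-axis -3.208317161953216
[[0.4789 0.2937 0.095 ]
 [0.4916 0.2931 0.095 ]
 [0.4895 0.258  0.095 ]
 [0.4763 0.2587 0.095 ]]
[0.4841 0.2759 0.095 ] [0.0127 0.0351 0.0132]
yaw of y-axis -3.8779389294381783
698 [0.483724   0.27911327 0.09531169] [0.47694797 0.25906969 0.09161177] [0.49074421 0.29617312 0.0975052 ]
((483.59613037109375, 277.7305603027344), (36.7459831237793, 12.762065887451172), 86.23374938964844)
((483.8015441894531, 276.41485595703125), (99.76428985595703, 90.131591796875), 86.87337493896484)
```

Run:
```python
from cell import env
from h import *
env.set_gripper(.05)
print(env.move_linear([.484,.277,.077],[180,0,86.8],v=.15,f_stop=15))
env.set_gripper(0.0,25)
s=env.read_state();print(s['t'],s['position'],s['gripper_width'],s['wrist_force'])
if s['gripper_width']>.01:
    print(env.move_linear([.484,.277,.2],v=.12))
    s=env.read_state();print(s['t'],s['position'],s['gripper_width'],s['wrist_force'])
    env.move_ptp([.542,.047,.2],[180,0,70.3])
    c=snap(env,'wrist','w2');snap(env,'scene','s2'); s=env.read_state(); print(s['t'],s['position'],s['eef_rot'],s['gripper_width'])
```

```text
False
4.2833 [0.48403418 0.27702004 0.07707029] 0.013636418860118482 [ 0.65729136 -0.89569508  0.97275261]
False
5.4583 [0.48372611 0.27688998 0.19905126] 0.014038852553125925 [-0.34670599  0.64511173 -1.09542947]
6.5 [0.5419191  0.04828682 0.19989267] [-1.79986894e+02 -1.17157291e-02  7.04118860e+01] 0.013810352335116967
```

View pics/w2.png

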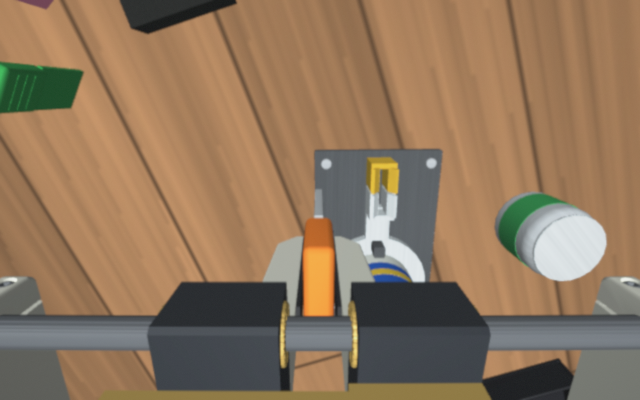

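View pics/s2.png

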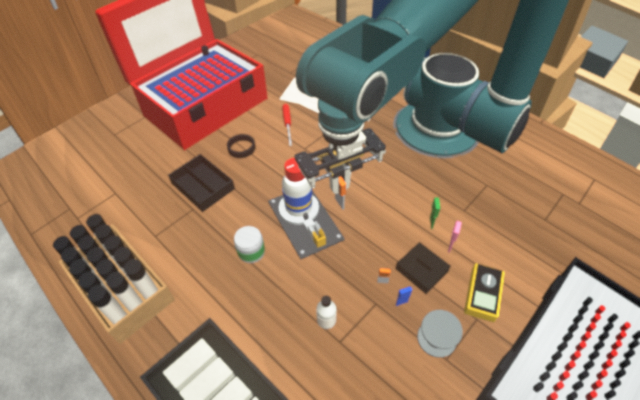

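The blade is held and is out of the foam. The slot shows at about (383,185) in the wrist view, with the plate's top edge running from (315,150) to (441,151). I'll enlarge that area.

Run:
```python
from h import *
c=load('w2')
cv2.imwrite('pics/w2b.png',cv2.resize(c['color'][140:290,290:450],None,fx=5,fy=4,interpolation=cv2.INTER_CUBIC))
cv2.imwrite('pics/w2c.png',cv2.resize(c['color'][150:225,350:420],None,fx=8,fy=8,interpolation=cv2.INTER_CUBIC))
```

```text
(no output)
```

View pics/w2b.png

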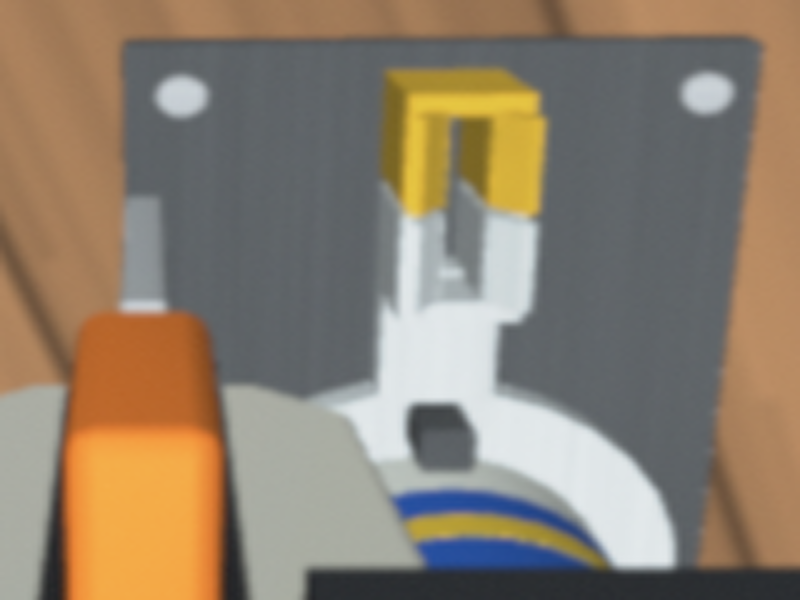

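View pics/w2c.png

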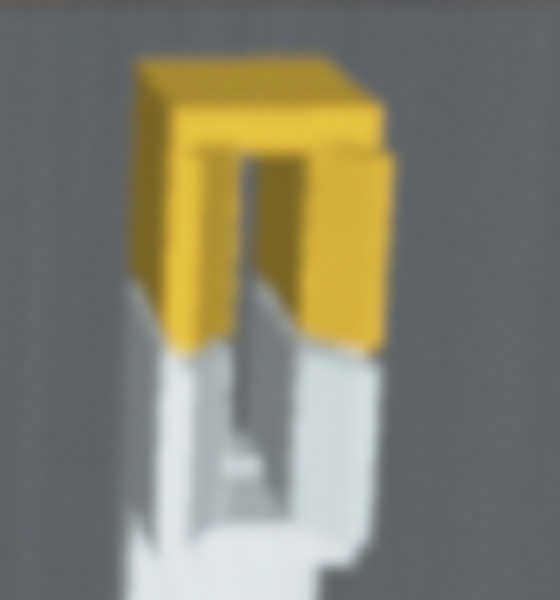

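Run:
```python
from h import *
c=load('w2')
b=lambda x,y,z:at_z(c,290+x/5,140+y/4,z)
k=lambda x,y,z:at_z(c,350+x/8,150+y/8,z)
TL,TR=b(123,38,.01),b(760,38,.01); print('plate far',TL,TR,np.linalg.norm(TL-TR),np.degrees(np.arctan2(*(TR-TL)[[1,0]])))
s1,s2=b(181,96,.01),b(707,93,.01);print('screws',s1,s2,np.degrees(np.arctan2(*(s2-s1)[[1,0]])))
RB=b(693,566,.01); print('right edge dir yaw',-np.degrees(np.arctan2(*(TR-RB)[:2])), TR-RB)
O=[k(170,105,.05),k(385,105,.05)];print('outer top',O,np.mean(O,0),np.linalg.norm(O[1]-O[0]))
O=[k(195,152,.05),k(395,152,.05)];print('flare far',O,np.mean(O,0),np.linalg.norm(O[1]-O[0]))
O=[k(240,160,.042),k(303,160,.042)];print('narrow far',O,np.mean(O,0),np.linalg.norm(O[1]-O[0]))
O=[k(190,340,.042+.008),k(232,340,.042),k(298,340,.042),k(378,350,.05)];print('mid',np.array(O).round(4))
print('near end',k(240,525,.04),k(240,525,.03))
W=cloud(c)
yaw=np.radians(-19.7);ex=np.array([np.cos(yaw),np.sin(yaw)]);ey=np.array([-np.sin(yaw),np.cos(yaw)])
for v in (168,172,176,180,184,188,192,196,200,205,210,215):
    print(v,[(u,*(W[v,u]*1000).round(0).astype(int)) for u in range(368,400,2) if not np.isnan(W[v,u,2]) and W[v,u,2]>.02])
```

```text
plate far [0.54805981 0.07436077 0.01      ] [0.66894646 0.03125959 0.01      ] 0.1283405379381132 -19.62329357035117
screws [0.55415988 0.05645494 0.01      ] [0.65542048 0.02115312 0.01      ] -19.219754392838386
right edge dir yaw -19.275315686071828 [0.04974233 0.14223822 0.        ]
outer top [array([0.59430313, 0.05154859, 0.05      ]), array([0.61704733, 0.04343566, 0.05      ])] [0.60567523 0.04749212 0.05      ] 0.024147837335258184
flare far [array([0.59538273, 0.04545299, 0.05      ]), array([0.61665112, 0.03786465, 0.05      ])] [0.60601693 0.04165882 0.05      ] 0.022581564920369245
narrow far [array([0.60072309, 0.04069662, 0.042     ]), array([0.60760768, 0.03824002, 0.042     ])] [0.60416538 0.03946832 0.042     ] 0.007309752786406076
mid [[0.5884 0.0245 0.05  ]
 [0.5936 0.0202 0.042 ]
 [0.601  0.0175 0.042 ]
 [0.6085 0.016  0.05  ]]
near end [ 0.58797929 -0.00332195  0.04      ] [ 0.58858421 -0.00744192  0.03      ]
168 [(368, np.int64(592), np.int64(42), np.int64(24)), (370, np.int64(593), np.int64(44), np.int64(36)), (372, np.int64(594), np.int64(45), np.int64(43))
[... 7330 characters left out ...]

215 [(368, np.int64(577), np.int64(0), np.int64(36)), (370, np.int64(579), np.int64(1), np.int64(42)), (372, np.int64(580), np.int64(4), np.int64(50)), (374, np.int64(582), np.int64(3), np.int64(48)), (376, np.int64(584), np.int64(1), np.int64(46)), (378, np.int64(586), np.int64(-1), np.int64(42)), (380, np.int64(588), np.int64(-2), np.int64(43)), (382, np.int64(590), np.int64(-3), np.int64(42)), (384, np.int64(592), np.int64(-3), np.int64(43)), (386, np.int64(593), np.int64(-4), np.int64(43)), (388, np.int64(595), np.int64(-4), np.int64(44)), (390, np.int64(597), np.int64(-3), np.int64(47)), (392, np.int64(598), np.int64(-3), np.int64(48)), (394, np.int64(600), np.int64(-2), np.int64(51))]
```

Run:
```python
from cell import env
from h import *
p=[.5971,.0191]
env.move_linear([*p,.14],[180,0,70.6],v=.15)
c=snap(env,'wrist','w3'); snap(env,'side','d3'); s=env.read_state(); print(s['t'],s['position'],s['eef_rot'],s['wrist_force'])
cv2.imwrite('pics/w3b.png',cv2.resize(c['color'][120:290,250:390],None,fx=4,fy=3.5,interpolation=cv2.INTER_CUBIC))
```

```text
7.325 [0.59706988 0.0194714  0.14105502] [ 1.79929729e+02 -2.81299152e-02  7.06230522e+01] [-0.26974514  0.77653585 -1.30730792]
```

View pics/w3b.png

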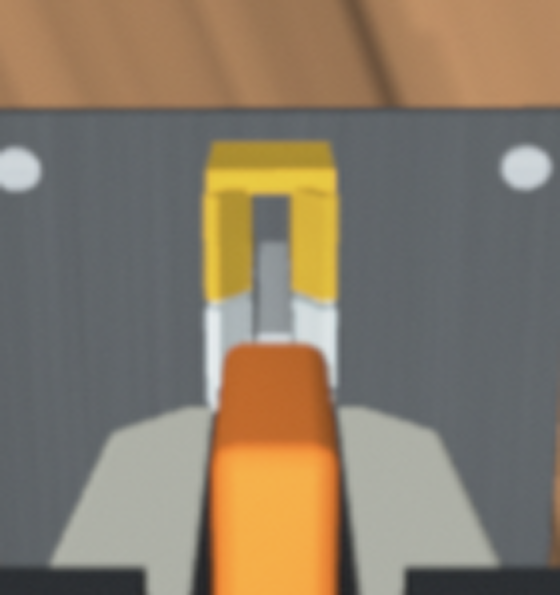

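View pics/d3.png

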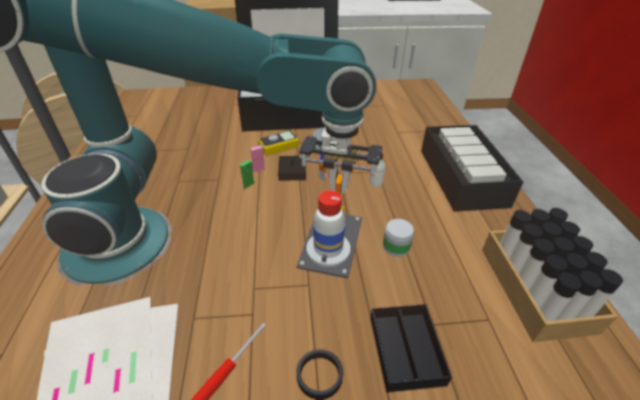

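Run:
```python
from h import *
c=load('w3'); k=lambda x,y,z:at_z(c,250+x/4,120+y/3.5,z)
yaw=np.radians(-19.4);ex=np.array([np.cos(yaw),np.sin(yaw)]);ey=np.array([-np.sin(yaw),np.cos(yaw)])
p=np.array([.59707,.01947])
for n,a in [('bladefar',k(273.5,240,.069)),('wall',k(272,195,.047)),('slot L',k(253,230,.042)),('slot R',k(291,230,.042)),('bladeL',k(258,245,.069)),('bladeR',k(289,245,.069)),('screws',(k(17,169,.01)+k(525,167,.01))/2)]:
    d=a[:2]-p; print(n,(d@ex*1000).round(2),(d@ey*1000).round(2))
```

```text
bladefar 0.58 19.27
wall 0.33 22.94
slot L -3.27 13.98
slot R 3.93 13.98
bladeL -2.04 18.26
bladeR 3.2 18.26
screws 0.13 20.8
```

The blade is centred on the slot to within 0.5 mm in x, with a 3.7 mm end gap against the ideal 3 mm. Now I'll insert it.

Run:
```python
from cell import env
from h import *
p=[.5972,.0197]
hit=env.move_linear([*p,.0795],v=.05,f_stop=12)
s=env.read_state();print(hit,s['t'],s['position'],s['wrist_force'],s['gripper_width'])
```

```text
True 8.4 [0.59714322 0.01966713 0.08191497] [-0.65821512 -0.08485583  5.20625209] 0.014223341534385613
```

Run:
```python
from cell import env
from h import *
env.set_gripper(.032)
s=env.read_state();print(s['t'],s['wrist_force'],s['gripper_width'])
env.move_linear([.5972,.0197,.27],v=.2)
env.move_ptp([.5607,-.0843,.26],[180,0,70.6])
c=snap(env,'wrist','w4'); snap(env,'scene','s4'); s=env.read_state(); print(s['t'],s['position'],s['eef_rot'],s['wrist_force'],s['q'])
cv2.imwrite('pics/s4b.png',cv2.resize(load('s4')['color'][130:265,250:400],None,fx=4,fy=4,interpolation=cv2.INTER_CUBIC))
```

```text
8.9417 [0.0850902  0.26790006 0.421438  ] 0.031810010738475475
10.65 [ 0.56079404 -0.0837878   0.25949623] [-1.79954352e+02 -5.35867382e-03  7.06232054e+01] [-0.22228174  0.03010716  0.42708547] [-1.10811838e+01 -7.10769611e+00  9.42996933e+01  1.19033968e-02
  9.28523995e+01  8.29619647e+00]
```

View pics/w4.png

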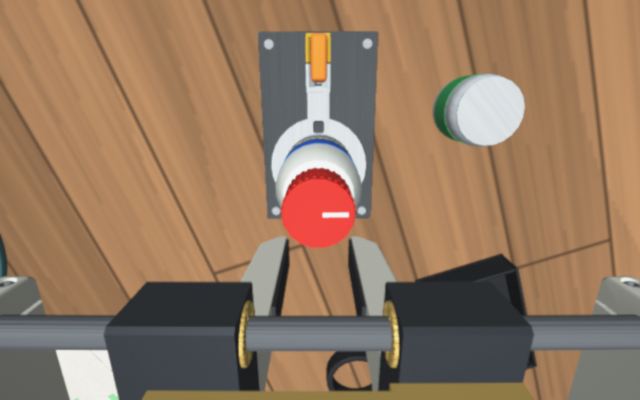

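View pics/s4b.png

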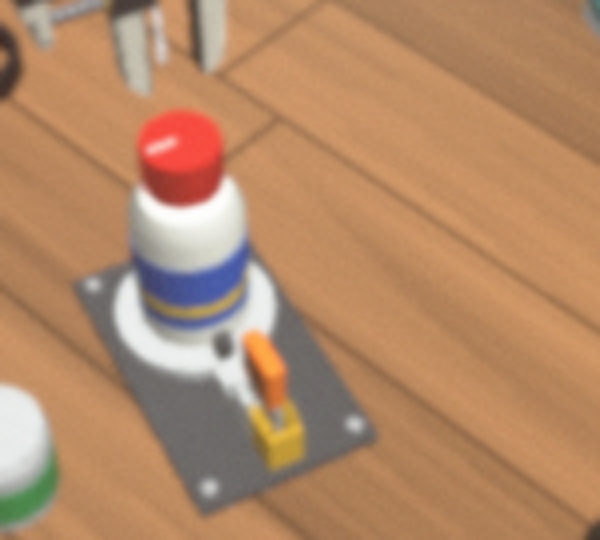

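The blade stands in the slot, upright and released, with its top at about (318,57) in the wrist view. The cap's top disc spans u 282–355 and is centred near (318,211). I'll measure both.

Run:
```python
from h import *
c=load('w4'); W=cloud(c); o=c['color'].astype(int)
m=(o[...,2]>180)&(o[...,1]<110)&(o[...,0]<110)
m[:150]=0;m[260:]=0;m[:,:270]=0;m[:,370:]=0
top=m&(np.abs(W[...,2]-np.nanmedian(W[m][:,2]))<.006)
print('cap top z',np.nanmedian(W[top][:,2]))
cn=max(cv2.findContours(((o[...,2]>150)&(o[...,1]<130)&m).astype(np.uint8),0,1)[0],key=len)
(x,y),a,b=cv2.fitEllipse(cn);print(x,y,a,b)
Q=W[top];print(len(Q),cv2.minEnclosingCircle((Q[:,:2]*1000).astype(np.float32)), np.nanmean(Q,0))
L,R=at_z(c,282,211,.186),at_z(c,355,211,.186);print((L+R)/2,np.linalg.norm(L-R)); print('bottom edge',at_z(c,318.5,247,.186))
mo=(o[...,2]>200)&(o[...,1]>110)&(o[...,1]<190)&(o[...,0]<110)&(W[...,2]>.08); mo[100:]=0
Q=W[mo];print('blade',len(Q),np.nanmedian(Q,0),cv2.minAreaRect((Q[:,:2]*1000).astype(np.float32)))
s=load('s4');W=cloud(s);o=s['color'].astype(int)
mo=(o[...,2]>200)&(o[...,1]>90)&(o[...,1]<190)&(o[...,0]<110)&(W[...,2]>.05); mo[:205]=0;mo[240:]=0;mo[:,:300]=0;mo[:,330:]=0
print('scene blade z',np.nanpercentile(W[mo][:,2],[5,50,90,97]))
print(at_z(c,318.5,57,.1))
```

```text
cap top z 0.18653529515147727
317.8436584472656 212.18296813964844 (70.49197387695312, 73.6231918334961) 95.26045989990234
3896 ((560.893310546875, -84.2882080078125), 26.59476089477539) [ 0.56074319 -0.0827268   0.18645952]
[ 0.56173272 -0.08258242  0.186     ] 0.05075819724100815
bottom edge [ 0.5525855 -0.1084436  0.186    ]
blade 688 [0.59756955 0.0197939  0.10060151] ((597.64990234375, 19.35472297668457), (35.8607292175293, 12.607563972473145), 69.91001892089844)
scene blade z [0.07150563 0.0979458  0.10062127 0.10160426]
[0.59773881 0.019135   0.1       ]
```

Run:
```python
from cell import env
from h import *
p=[.5609,-.0841]
env.set_gripper(.08)
hit=env.move_linear([*p,.172],[180,0,70.6],v=.12,f_stop=10)
s=env.read_state();print(hit,s['t'],s['position'],s['wrist_force'])
env.set_gripper(0.0,40)
env.hold(.2)
s=env.read_state();print(s['t'],s['position'],s['wrist_force'],s['moment'],s['gripper_width'],s['q'])
```

```text
False 12.45 [ 0.56122086 -0.08416647  0.1728596 ] [ 0.36770209  0.3793933  -0.37925833]
13.225 [ 0.56095535 -0.0841087   0.17218793] [0.09421848 0.25985916 3.591544  ] [-0.00848927  0.20981707 -0.04705047] 0.05132770840869442 [-1.11037608e+01 -5.39598446e+00  1.00824527e+02 -3.72284042e-04
  8.45583458e+01  8.29693970e+00]
```

Run:
```python
from cell import env
from h import *
p=[.5609,-.0841]
hit=env.move_linear([*p,.1662],v=.02,f_stop=45)
env.hold(.3)
s=env.read_state();print(hit,s['t'],s['position'],s['wrist_force'],s['moment'],s['gripper_width'],s['q'])
c=snap(env,'wrist','w5');snap(env,'side','d5')
```

```text
False 13.9667 [ 0.56101044 -0.08412085  0.16702621] [-4.55940789  0.90581938  9.56956632] [0.09623302 0.77279434 0.04524382] 0.05139334204668364 [-1.11043444e+01 -5.25152084e+00  1.01175644e+02  5.35276327e-04
  8.40358007e+01  8.29709346e+00]
```

View pics/w5.png

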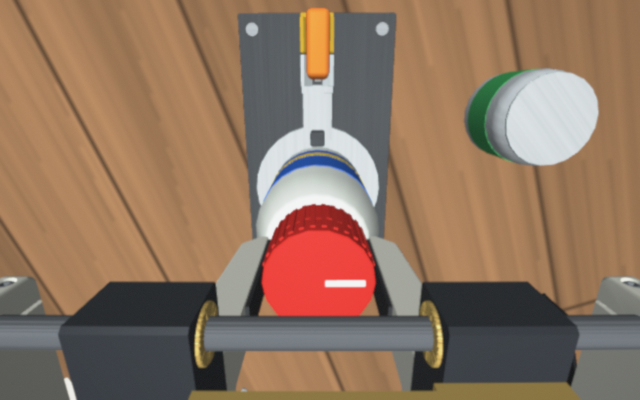

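Run:
```python
from h import *
for t,v0,v1,u0,u1 in [('w4',190,240,290,345),('w5',245,300,280,360)]:
    W=cloud(load(t))[v0:v1,u0:u1]; o=load(t)['color'][v0:v1,u0:u1].astype(int)
    m=(o[...,2]>180)&(o[...,1]<110); print(t,np.nanmedian(W[m][:,2]),np.nanmean(W[m][:,2]),W[m][:,2].std())
```

```text
w4 0.18658656911583366 0.18585343632936535 nan
w5 0.1814873453673561 0.18148381302273595 nan
```

Run:
```python
from cell import env
from h import *
p=[.5609,-.0841,.1656]
env.move_linear(p,v=.02)
q=env.ik(p,[180,0,70.6]); print(q)
for d in (30,58,85):
    t=np.array(q,float); t[5]-=d
    env.set_joints(t)
    s=env.read_state();print(s['t'],s['position'],s['eef_rot'],s['wrist_force'],s['moment'],s['gripper_width'])
env.hold(.2)
c=snap(env,'wrist','w6');snap(env,'scene','s6')
s=env.read_state();print(s['t'],s['position'],s['eef_rot'],s['wrist_force'],s['moment'])
```

```text
[-1.11041604e+01 -5.19682229e+00  1.01259013e+02 -2.54444375e-14
  8.39378097e+01  8.29583961e+00]
14.8833 [ 0.56147274 -0.0841751   0.16671146] [1.79887761e+02 4.25046515e-02 1.00623470e+02] [ 0.38152482  0.27234521 10.12402974] [-0.06660716  0.07037193  0.05149786] 0.051364196196633266
15.425 [ 0.56146679 -0.08418778  0.16676723] [1.79916950e+02 9.13147704e-02 1.28619252e+02] [ 0.19610554 -0.45772036 10.23034986] [-0.02860098 -0.03477077  0.02771081] 0.05129285846284245
15.95 [ 0.56149343 -0.08419885  0.16677356] [1.79968243e+02 1.24401218e-01 1.55621586e+02] [0.10116346 0.25690447 9.8822687 ] [ 0.01007095 -0.01573726  0.00569508] 0.050982568335059694
16.25 [ 0.56148286 -0.08419312  0.16674971] [1.79969603e+02 1.19920804e-01 1.55600858e+02] [-0.02759086 -0.3290742   9.21107479] [-0.027047   -0.01129983  0.03037821]
```

View pics/w6.png

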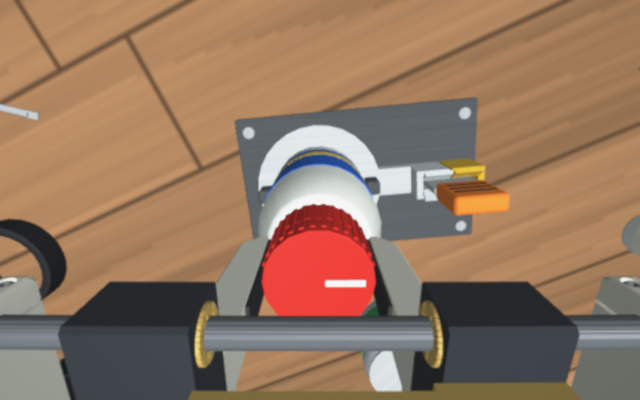

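View pics/s6.png

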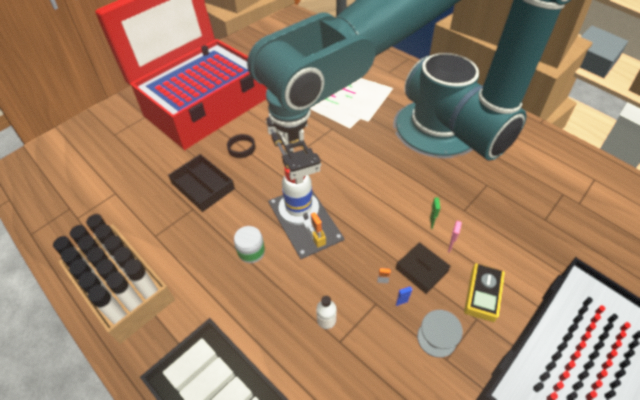

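Run:
```python
from cell import env
from h import *
hit=env.move_linear([.5611,-.0841,.2427],v=.06,f_stop=28)
env.hold(.5)
s=env.read_state();print(hit,s['t'],s['position'],s['eef_rot'],s['wrist_force'],s['gripper_width'])
c=snap(env,'wrist','w7');snap(env,'scene','s7');snap(env,'side','d7')
cv2.imwrite('pics/s7b.png',cv2.resize(load('s7')['color'][110:260,240:400],None,fx=4,fy=4,interpolation=cv2.INTER_CUBIC))
cv2.imwrite('pics/d7b.png',cv2.resize(load('d7')['color'][130:290,260:420],None,fx=3.7,fy=3.7,interpolation=cv2.INTER_CUBIC))
W=cloud(c)[245:300,280:360];o=c['color'][245:300,280:360].astype(int);m=(o[...,2]>180)&(o[...,1]<110);print('cap top z',np.nanmedian(W[m][:,2]))
```

```text
False 18.1833 [ 0.56109487 -0.08410348  0.24270102] [-1.79998499e+02 -7.57670618e-04  1.55601437e+02] [ 0.57025363  0.52501439 -0.84601812] 0.05128033738822812
cap top z 0.25726208271313067
```

View pics/w7.png

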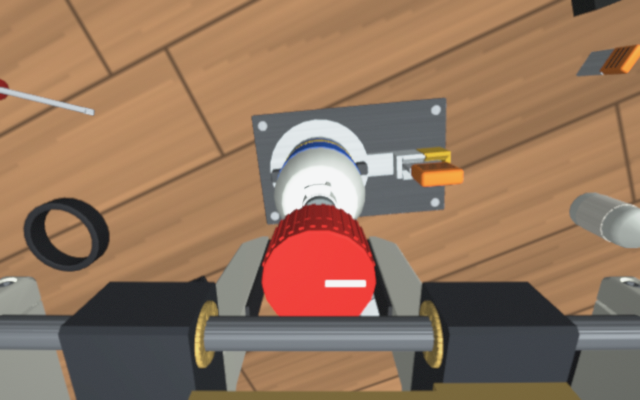

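View pics/s7b.png

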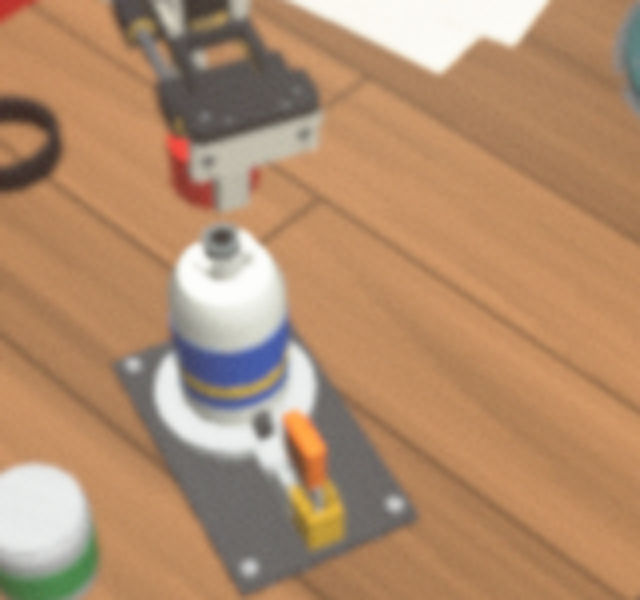

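View pics/d7b.png

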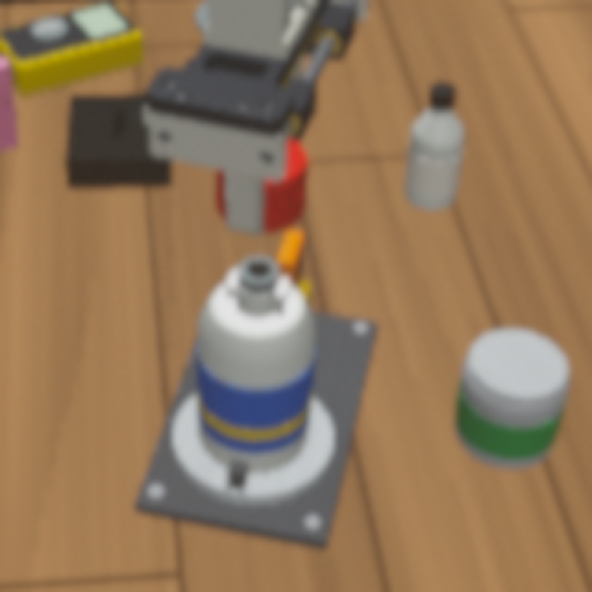

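Run:
```python
from cell import env
from h import *
c=load('w7');W=cloud(c);o=c['color'].astype(int)
m=(o[...,2]>200)&(o[...,1]>110)&(o[...,1]<190)&(o[...,0]<110); m[:150]=0;m[200:]=0;m[:,:410]=0;m[:,470:]=0
print('blade',np.nanmedian(W[m],0),np.nanpercentile(W[m][:,2],[10,90]))
s=env.read_state();print(s['t'],s['position'],s['qd'])
env.finish_job()
```

```text
blade [0.59630273 0.02187689 0.10067177] [0.05032754 0.10177956]
18.3333 [ 0.56109781 -0.08409167  0.24272348] [-0.01380771 -0.04943583 -0.02707885  0.06528788  0.09009826  0.12851638]
the job is handed in; nothing more can be done
```

The job is done and handed in at 18.3 s of the 51 s allowed; the hand-in reported no verdict.

- **Blade:** I lifted it from the foam, set it down on the slot floor and let go. Its top measured 100.6 mm above the bench, against 100 mm when fully seated. After the cap came off it was still 100.7 mm and in the slot.
- **Cap:** I gripped it, pressed it down about 5 mm, turned it 85° anticlockwise and lifted it off. Its white mark stayed aligned with the fingers in the wrist view, so it did not slip, and the turntable showed no visible movement.
- **Final state:** The cap is held upright and still above the bottle. Its top is at 257 mm, which puts its lower rim about 61 mm above the mouth. From the slot and cap measurements it is over the bottle's axis to within about 1 mm; I did not measure that again after the lift.

The wrist force readings I took stayed around 10 N or less. In the pictures I took, nothing else on the bench had been disturbed.

**Disagreement:** The first scene-camera estimate of the blade position was 4–5 mm off the wrist-camera one. I used the wrist camera, and the grasp and the slot fit bore it out.

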